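Find the stop's gap with a leaf gauge

TASK

Find how wide the gap of the steel stop is with the three-leaf gauge: slide its leaves level into the gap one after another, thinnest first and each as far as it will go, until one binds - do not force it. Between leaves draw the gauge clear, set it down, let go and take it afresh for the next one. Finally leave the gauge flat on the table with the thickest leaf that does go in pushed fully home in the gap, and leave the other tools alone.

Things in the scene. Friction and masses are not known exactly. Their poses are not given: they have to be found in the camera images.
- stop: Steel stop fixture, fixed. Two 26 mm high blocks with an open-topped gap between them, its floor the table: fence (fixed, y 0 to +30 mm) and clamped, immovable jaw (30 mm wide, on the -y side of the gap; its gap face, jaw_face, is not given). Origin: on the table, in the plane of the mouth, on the fence's gap face. x points into the gap (leaves go in along it, level), y from gap to fence, z up.
- gap_mouth (a point): Same place as the stop's origin but 6 mm up; same axes. The gap runs from y = 0 to y = minus its width (unknown, 7.2 to 12.8 mm, even along its length) and is 70 mm deep in x. Mouth corners rounded, radius 6 mm: a leaf up to 2 mm off is led in. Blue rail and black clamp knob lie beyond x = 53 mm, none over 53 mm high, from y = +48 to -78 mm.
- gauge_knob (a point): Loose three-leaf gauge, 140 to 280 g, flat on the table. This point: middle of its black knob, 36 mm over its underside, above its centre. Knob 24x24 mm square, 12 to 56 mm over the underside, sides along the gauge's x and y. Below it a 40x40 mm body and three leaves, all 12 mm high. Leaves: thin to the gauge's +x, middle to +y, thick to -x; -y side blank. z up.
- gauge: Same gauge; origin at the centre of its underside, same axes. Each leaf lies on a centre line, its tip 65 mm from the centre. Home in the gap: the square body meets the blocks (centre 20 mm before the mouth, tip 45 mm inside). A leaf that is too thick stops with its tip within about 6 mm of the mouth.
- tip_thin (a point): middle of the end face of the thin leaf (brass, 6 mm thick), 6 mm above the underside; axes as the gauge's
- tip_mid (a point): middle of the end face of the middle leaf (aluminium, 10 mm thick), 6 mm above the underside; axes as the gauge's
- tip_thick (a point): middle of the end face of the thick leaf (copper, 14 mm thick), 6 mm above the underside; axes as the gauge's
- pliers_blue_a: bystander: blue-handled pliers, about 28x154x11 mm, right of the work
- pliers_blue_b: bystander: second blue-handled pliers, about 27x147x11 mm, right of the work
- shears_front: bystander: snips with red and cream bows, about 86x173x12 mm, at the right edge
- canvas_pouch: bystander: small canvas pouch, about 96x125x22 mm, back right
- spray_bottle: bystander: blue bottle with black cap, 69 mm across, 198 mm tall, back left
- tin: bystander: red tin with pale lid, 45 mm across, 50 mm tall, left
- chasing_hammer: bystander: small hammer with wooden handle, about 38x186x26 mm, left

How it is judged (in metres and radians):
On the way, in this order (a step that is already met when the one before it is completed fails the run):
1. the thin leaf is slid home into the gap (x of tip_thin in the frame of stop above 0.036 m and y of tip_thin in the frame of stop between -0.011 and 0.001 m and angle between the x axis of gauge and the x axis of stop, either way round below 0.12 rad and angle between gauge's own z axis and vertical below 0.08 rad and z of tip_thin in the frame of stop below 0.014 m), for 0.1 s.
2. the gauge is drawn clear, set down and let go (x of gauge_knob in the frame of stop below -0.068 m and contact force between the fingers and gauge below 0.1 N and angle between gauge's own z axis and vertical below 0.08 rad and height (world z) of gauge_knob below 0.039 m and linear speed of gauge below 0.02 m/s), for 0.1 s.
3. the middle leaf is tried: it goes home, or binds in the mouth of the gap with a light push (((x of tip_mid in the frame of stop above 0.036 m and y of tip_mid in the frame of stop between -0.013 and -0.001 m and angle between the y axis of gauge and the x axis of stop, either way round below 0.12 rad and angle between gauge's own z axis and vertical below 0.08 rad and z of tip_mid in the frame of stop below 0.014 m) or (x of tip_mid in the frame of stop between -0.002 and 0.034 m and contact force between gauge and stop above 1 N and y of tip_mid in the frame of stop between -0.013 and -0.001 m and angle between the y axis of gauge and the x axis of stop, either way round below 0.12 rad and angle between gauge's own z axis and vertical below 0.08 rad and z of tip_mid in the frame of stop below 0.014 m))), for 0.02 s.
4. the gauge is again drawn clear, set down and let go (all of step 2), for 0.1 s.
5. if the middle leaf bound, the thin leaf is pushed home again; if it went home, the thick leaf is tried and binds (((y of jaw_face in the frame of stop above -0.0107 m and (x of tip_thin in the frame of stop above 0.036 m and y of tip_thin in the frame of stop between -0.011 and 0.001 m and angle between the x axis of gauge and the x axis of stop, either way round below 0.12 rad and angle between gauge's own z axis and vertical below 0.08 rad and z of tip_thin in the frame of stop below 0.014 m) and not (contact force between the fingers and gauge below 0.1 N)) or (x of tip_thick in the frame of stop between -0.002 and 0.034 m and contact force between gauge and stop above 1 N and y of tip_thick in the frame of stop between -0.015 and -0.003 m and angle between the x axis of gauge and the x axis of stop, either way round below 0.12 rad and angle between gauge's own z axis and vertical below 0.08 rad and z of tip_thick in the frame of stop below 0.014 m))), for 0.02 s.
6. with the thin leaf home the gauge is let go; or, after trying the thick leaf, the gauge is drawn clear, set down and let go (((y of jaw_face in the frame of stop above -0.0107 m and (x of tip_thin in the frame of stop above 0.036 m and y of tip_thin in the frame of stop between -0.011 and 0.001 m and angle between the x axis of gauge and the x axis of stop, either way round below 0.12 rad and angle between gauge's own z axis and vertical below 0.08 rad and z of tip_thin in the frame of stop below 0.014 m) and contact force between the fingers and gauge below 0.1 N) or (x of gauge_knob in the frame of stop below -0.068 m and contact force between the fingers and gauge below 0.1 N and angle between gauge's own z axis and vertical below 0.08 rad and height (world z) of gauge_knob below 0.039 m and linear speed of gauge below 0.02 m/s))), for 0.1 s.
At the end, for the whole second after the job is handed in: The thickest leaf that fits (thin if the gap is under 10 mm, middle if it is over; within 0.7 mm above 10 mm either) is in the gap with its tip at least 36 mm past the mouth (45 is fully home), within about 7 degrees of the gap's direction; the gauge lies flat on the table, at rest and released (((y of jaw_face in the frame of stop above -0.0107 m and (x of tip_thin in the frame of stop above 0.036 m and y of tip_thin in the frame of stop between -0.011 and 0.001 m and angle between the x axis of gauge and the x axis of stop, either way round below 0.12 rad and angle between gauge's own z axis and vertical below 0.08 rad and z of tip_thin in the frame of stop below 0.014 m)) or (y of jaw_face in the frame of stop below -0.0099 m and (x of tip_mid in the frame of stop above 0.036 m and y of tip_mid in the frame of stop between -0.013 and -0.001 m and angle between the y axis of gauge and the x axis of stop, either way round below 0.12 rad and angle between gauge's own z axis and vertical below 0.08 rad and z of tip_mid in the frame of stop below 0.014 m))) and contact force between the fingers and gauge below 0.1 N and height (world z) of gauge_knob below 0.039 m and linear speed of gauge below 0.02 m/s); the robot touches nothing.
It fails at once if the gauge is forced against the stop (over 60 N) (contact force between gauge and stop above 60 N).
It fails at once if a bystander is moved by more than 30 mm (distance of any of pliers_blue_a, pliers_blue_b, shears_front, canvas_pouch, spray_bottle, tin, chasing_hammer from where it was at the start of the episode above 0.03 m).
It also fails if it takes over 72 s, if anything falls off the work surface, if the arm or the gripper's body presses on something with over 40 N, if the wrist force passes 120 N, or if a joint passes its speed limit or range.

ROBOT

A 6-joint arm with a two-finger parallel gripper is mounted at the origin on the work surface; the furniture and walls round the work are solid. World frame = base frame: x ahead of the robot, y to its left, z up, the work surface at z = 0. Lengths are in mm, angles in rad, forces in N, time in s.
With the tool pointing down it reaches from about 300 to 775 mm from the base axis. Payload 14.6 kg.
Tool frame: the origin (TCP) lies on the mounting face of the last link; the fingertips stand 199 mm ahead of it and the grasp point (between the pads) lies 180 mm ahead of it; z points along the fingers, y is the line along which they close (so a half turn about z gives the same grasp; the last joint's range is limited). The gripper opens to 94 mm and grips with 3 to 60 N. Pads are 16 mm wide; open, the fingers measure 119 mm over their backs; the gripper's body (75 mm by 177 mm) begins 78 mm behind the grasp point.
Start: joints at [-1.26, 0.3, 1.521, -0, 1.321, -0.067], TCP at [202.875, -511.207, 404.646] pointing down, gripper open.
Joint ranges: [-3.03, 3.03], [-0.79, 2.21], [0.23, 2.52], [-1.04, 4.18], [0, 3.07], [-2.55, 2.55]. Speed limits (rad/s): [2.22, 2.22, 2.57, 3.14, 3.14, 3.14].

INTERFACE

Orientations are given as [roll, pitch, yaw] about the fixed x, y, z axes, in that order (R = Rz(yaw) Ry(pitch) Rx(roll)).
In Python, from cell import manip gives the robot as it stands. The module is installed in compiled form; this text tells all that it offers.
- The arm moves only by the shell command python3 -m creep 'ROWS' [FORCE]. ROWS is a JSON object of lists of equal length, an entry for each row: "slide": the shift along the world's x, y, z in cm, a list of three; "turn": the turn about the world's z in rad; "claw": the opening, from 0 (shut) to 1 (fully open). A call has 1 to 8 rows; each row shifts and turns the commanded pose from where the row before left it; what a row does not reach is not made up. A row lasts 1/8 s, in which the tool goes at most 62.5 mm and 10.7 degrees, less where a joint would pass 70% of its speed; a pose out of reach is approached as far as the arm can. A call with a gripper value outside its range is refused whole. The fingers move at their own pace and stop on an object; FORCE is the grip in N (left out, the last holds). Time passes only in rows, so rows that do not move let the fingers close. It gives the time, the measured TCP pose, the force, the opening and the grip force at its end, in the units of the state.
- manip.read_state(): the state, without advancing time (a new reading comes with each control period).
- manip.camera(name): name is "side" or "top" or "wrist"; returns (picture, depth): 420x560x3 uint8, red, green, blue; 420x560 float32, mm along the optical axis (not along the pixel's ray), 0 where there is no reading.
- manip.calibration(name): a dict with "intrinsics" (3x3 intrinsics, pixels), "pose" (4x4, takes a point from camera to world coordinates). Camera axes: x right, y up, looking along -z (the intrinsics and any distortion apply to the point x, -y, -z); pixel columns grow to the right and rows downward; lengths in mm; the calibration is good to about 2 mm. A picture is of the moment at which its call begins: read the wrist's pose just before it. calibration takes no time and is no camera call; for the wrist camera it gives the pose at the moment of the call.
- manip.sign_off(): hands the job in; it is judged then, once.
Trained networks look in the newest picture that a camera, given by its name, has taken for a name from the list of things; names that differ only in an ending like _2 or _b are one class to them, and where a whole thing is asked for, a point or a joint stands for the part that bears it (a point fixed in the world has none). Each returns a list of dicts, best first, with "score" (0 to 1); they miss things now and then, are a little off and sometimes report something else, mostly with a low value. They report only what shows in the picture. A call takes as long as a camera call.
- manip.cut_out(query, camera): "mask" (420x560 bool, what is visible of it) and "position" ([column, row] in pixels, amid what is visible of it).
The state is a dict: "clock": time; "joints": joint angles; "qd": joint speeds; "effort": joint torques, N m; "eef_pos": TCP position; "eef_rot": TCP orientation; "wrist_force": force on the tool from outside, world axes, zero at the start; "moment": the same for the moment, N m; "finger_gap": finger opening in mm; "finger_force": force on a finger pad.
Only numpy, scipy, OpenCV 4.12 (cv2) and the standard library are available. Lean on these libraries where they do the work, as an engineer would, in place of code of your own. Each camera call takes 0.05 s, during which the arm holds its last target. There are 200 camera calls.

## Working session

There is one attempt and no reset: what is moved stays moved. The work goes in short steps, Python scripts to look and compute and a shell command to move; the robot and the scene stay as the last step left them, time stands still between calls to the robot, and variables do not carry over. Pictures are saved under pics/ and viewed, at most 10 in all, crops included, and the job is handed in when it is done.

```bash
mkdir -p pics
cat > h.py <<'E'
from cell import manip
import numpy as np, cv2
def shot(cam,fn=None):
    c=manip.calibration(cam); im,d=manip.camera(cam)
    if fn: cv2.imwrite('pics/'+fn,im[:,:,::-1])
    return im,d,c
def deproj(c,u,v,d):
    K=np.array(c['intrinsics']);P=np.array(c['pose'])
    u,v,d=[np.asarray(a,float) for a in (u,v,d)]
    p=np.stack([(u-K[0,2])/K[0,0]*d,-(v-K[1,2])/K[1,1]*d,-d,np.ones_like(d)],-1)
    return (p@P.T)[...,:3]
def cloud(c,d):
    v,u=np.mgrid[:d.shape[0],:d.shape[1]]
    return deproj(c,u,v,d)
def proj(c,X):
    K=np.array(c['intrinsics']);P=np.linalg.inv(np.array(c['pose']))
    q=np.c_[np.atleast_2d(X),np.ones(len(np.atleast_2d(X)))]@P.T
    return np.c_[K[0,2]+K[0,0]*q[:,0]/-q[:,2],K[1,2]+K[1,1]*q[:,1]/q[:,2]]
E
python3 - <<'E'
from h import *
np.set_printoptions(precision=3,suppress=True)
a=[]
for cam in('top','side'):
    im,d,c=shot(cam); a.append(im); P=cloud(c,d)
    print(cam,c)
    for q in('gauge','stop'):
        for r in manip.cut_out(q,cam)[:2]:
            m=r['mask']&(d>0); p=P[m]; print(q,r['score'],r['position'],m.sum(),p.min(0) if len(p) else 0,np.median(p,0),p.max(0))
cv2.imwrite('pics/a.png',a[0][:,:,::-1]);cv2.imwrite('pics/b.png',a[1][:,:,::-1])
print(manip.read_state())
E
```

```text
top {'intrinsics': array([[388.011,   0.   , 280.099],
       [  0.   , 388.011, 211.579],
       [  0.   ,   0.   ,   1.   ]]), 'pose': array([[   0.011,    0.997,   -0.074,  471.512],
       [  -1.   ,    0.012,    0.012,  -19.387],
       [   0.013,    0.074,    0.997, 1079.82 ],
       [   0.   ,    0.   ,    0.   ,    1.   ]])}
gauge 0.73 [278.3, 245.7] 345 [415.039 -54.957  -3.634] [462.147 -21.875  13.735] [504.95   16.795  64.089]
stop 0.88 [278.4, 176.6] 1142 [586.47  -89.981  -4.128] [649.017 -22.182  27.358] [694.2    35.407  56.765]
stop 0.75 [369.4, 186.6] 375 [ 602.814 -331.734   -3.573] [ 621.955 -279.237    9.692] [ 647.372 -194.024   16.577]
side {'intrinsics': array([[475.701,   0.   , 279.792],
       [  0.   , 475.701, 209.885],
       [  0.   ,   0.   ,   1.   ]]), 'pose': array([[ -0.998,  -0.04 ,   0.04 , 583.989],
       [  0.056,  -0.6  ,   0.798, 886.522],
       [ -0.008,   0.799,   0.601, 752.433],
       [  0.   ,   0.   ,   0.   ,   1.   ]])}
gauge 0.7 [353.9, 316.7] 965 [306.906 231.266  -1.341] [407.268 264.296  18.464] [492.249 289.461  30.567]
gauge 0.58 [307.0, 224.2] 661 [ 409.771 -117.143   -1.654] [469.175 -19.907  13.873] [515.456  22.43   60.805]
stop 0.93 [236.4, 231.0] 1241 [ 585.231 -120.947   -1.976] [645.34   -0.863  27.116] [695.132  42.368  56.518]
stop 0.47 [245.0, 301.4] 3149 [582.136 110.139  -1.683] [617.388 308.648 123.512] [668.253 321.563 201.316]
{'clock': 0.3, 'joints': array([-1.26 ,  0.3  ,  1.521, -0.   ,  1.321, -0.067]), 'qd': array([-0.001, -0.001, -0.004,  0.001,  0.001,  0.002]), 'effort': array([ -0.   , -53.117, -35.248,   0.071,   0.023,  -0.   ]), 'eef_pos': array([ 202.874, -511.203,  404.466]), 'eef_rot': array([-3.141, -0.   ,  0.378]), 'wrist_force': array([ 0.155, -0.381, -0.128]), 'moment': array([-0.024, -0.023, -0.033]), 'finger_force': 0.0, 'finger_gap': 94.08475085268802}
```

View pics/a.png

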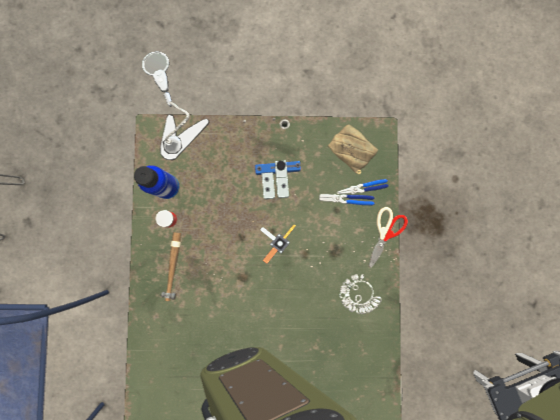

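View pics/b.png

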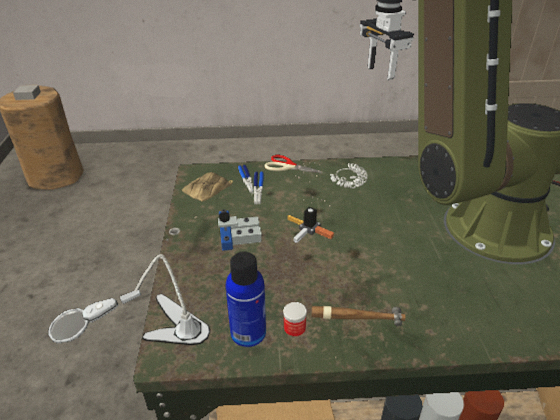

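The top view shows the gauge at about (279,244), with brass pointing up-right, white (aluminium) up-left and copper down-left. The stop is at (275,180) with its mouth facing the robot. The side view agrees. The top network's second "stop" hit is actually the pliers, and the side network's first "gauge" hit is the hammer. I'll move above the gauge and look with the wrist camera.

```bash
python3 -m creep '{"slide":[[2.8,4.9,0],[2.8,4.9,0],[2.8,4.9,0],[2.8,4.9,0],[2.8,4.9,0],[2.8,4.9,0],[2.8,4.9,0],[2.8,4.9,0]],"turn":[-0.11,-0.11,-0.11,-0.11,-0.11,-0.11,-0.11,-0.11],"claw":[1,1,1,1,1,1,1,1]}' 20
python3 -m creep '{"slide":[[2.8,4.9,0],[2.0,4.9,0],[0,0,0]],"turn":[-0.11,-0.11,0],"claw":[1,1,1]}'
python3 - <<'E'
from h import *
np.set_printoptions(precision=3,suppress=True)
im,d,c=shot('wrist','c.png'); P=cloud(c,d)
print(c)
for q in('gauge','stop','tip_thin','tip_mid','tip_thick','gap_mouth','gauge_knob'):
    for r in manip.cut_out(q,'wrist')[:2]:
        m=r['mask']&(d>0); p=P[m]; print(q,r['score'],r['position'],m.sum(),p.min(0) if len(p) else 0,np.median(p,0),p.max(0))
print(manip.read_state())
E
```

```text
clock: 1.3
eef_pos: [427.4, -117.4, 404.9]
eef_rot: [-3.142, -0.001, -0.506]
wrist_force: [0.8, -0.6, 1.1]
finger_gap: 93.9
finger_force: 0.0
clock: 1.68
eef_pos: [475.5, -18.7, 404.4]
eef_rot: [3.142, 0.0, -0.72]
wrist_force: [-0.7, 0.1, -0.4]
finger_gap: 94.2
finger_force: 0.0
{'intrinsics': array([[330.027,   0.   , 279.74 ],
       [  0.   , 330.027, 211.755],
       [  0.   ,   0.   ,   1.   ]]), 'pose': array([[ -0.659,   0.725,   0.201, 533.599],
       [ -0.752,  -0.635,  -0.177, -70.768],
       [ -0.001,  -0.268,   0.963, 384.49 ],
       [  0.   ,   0.   ,   0.   ,   1.   ]])}
gauge 0.63 [290.3, 193.3] 2221 [410.237 -72.218  -1.717] [472.409 -27.21   12.464] [517.622  21.269  58.539]
stop 0.69 [170.9, 68.2] 8778 [587.562 -87.962  -1.911] [653.727 -24.327  26.349] [709.375  47.495  55.23 ]
tip_thin 0.69 [286.5, 190.5] 2315 [412.641 -73.792  -2.025] [472.399 -28.105  12.418] [518.232  21.269  58.539]
tip_mid 0.68 [291.8, 190.8] 2307 [414.047 -73.049  -1.717] [473.1   -27.346  12.417] [517.622  20.175  58.539]
gap_mouth 0.65 [170.0, 72.3] 8878 [587.103 -87.962  -1.804] [653.112 -24.243  26.336] [711.732  46.462  55.23 ]
gauge_knob 0.85 [289.4, 192.0] 2219 [413.427 -72.346  -1.717] [472.493 -28.385  12.461] [516.868  18.957  58.539]
{'clock': 2.075, 'joints': array([-0.123,  0.132,  1.724, -0.   ,  1.285,  2.171]), 'qd': array([ 0.007, -0.   , -0.002,  0.001,  0.   ,  0.005]), 'effort': array([  0.021, -42.882, -34.879,  -0.028,  -0.07 ,  -0.021]), 'eef_pos': array([474.689, -22.002, 404.756]), 'eef_rot': array([-3.142, -0.   , -0.723]), 'wrist_force': array([-0.34 , -0.42 , -0.159]), 'moment': array([0.037, 0.033, 0.014]), 'finger_force': 0.0, 'finger_gap': 94.24751466403066}
```

View pics/c.png

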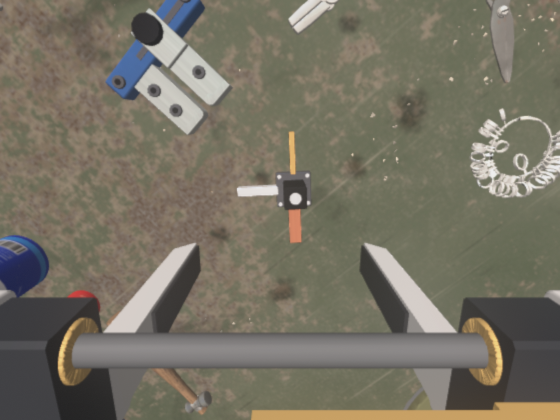

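The wrist view has the knob at (295,195), with the brass tip at (292,132), aluminium tip at (238,191) and copper tip at (295,242). The stop's two blocks have their mouth ends at about (195,122) and (220,93), and the gap runs between them. Next I'll fit the geometry.

```bash
cat > fit.py <<'E'
from h import *
np.set_printoptions(precision=2,suppress=True)
def line(p):  # centroid, direction
    vx,vy,x,y=cv2.fitLine(p.astype(np.float32),cv2.DIST_HUBER,0,.01,.01).ravel(); return np.array([x,y]),np.array([vx,vy])
def gauge(im,d,c,g0=None):
    P=cloud(c,d); m=manip.cut_out('gauge_knob','wrist')[0]['mask']&(d>0)
    if g0 is not None: m=(np.hypot(P[...,0]-g0[0],P[...,1]-g0[1])<75)&(d>0)
    hsv=cv2.cvtColor(im,cv2.COLOR_RGB2HSV)
    k=m&(P[...,2]>50)&(P[...,2]<62); 
    r=cv2.minAreaRect(P[k][:,:2].astype(np.float32)); print('knob top n',k.sum(),'z',np.median(P[k][:,2]),'mean',P[k].mean(0),'rect',r)
    g=np.array(r[0]); low=m&(abs(P[...,2]-12)<4)
    rad=np.hypot(P[...,0]-g[0],P[...,1]-g[1]); L=low&(rad>26)&(rad<66)
    H,S,V=[hsv[...,i].astype(int) for i in range(3)]
    out={}
    for n,mm in (('thin',(H>14)&(H<30)&(S>120)),('thick',(H<14)&(S>100)),('mid',(S<60)&(V>150))):
        q=P[L&mm]
        if len(q)<15: print(n,'few');continue
        cen,u=line(q[:,:2]); u=u*np.sign(u@(cen-g)); w=(q[:,:2]-cen)@np.array([-u[1],u[0]])
        print(n,len(q),'z',np.median(q[:,2]),'yaw',np.arctan2(u[1],u[0]),'width',np.ptp(np.percentile(w,[3,97])),'reach',((q[:,:2]-g)@u).max(),'off-centre',(cen-g)@np.array([-u[1],u[0]]))
        out[n]=(cen,u)
    return g,out
def stop(im,d,c):
    P=cloud(c,d); X=P[(d>0)&(P[...,0]>570)&(P[...,0]<720)&(abs(P[...,1]+22)<75)]
    X=X[(abs(X[:,2]-26)<4)]
    r=cv2.minAreaRect(X[:,:2].astype(np.float32)); print('blocks n',len(X),'z',np.median(X[:,2]),r)
    # gap edges by x slice
    th=0.
    for it in range(3):
        u=np.array([np.cos(th),np.sin(th)]);v=np.array([-u[1],u[0]]); s=X[:,:2]@u;t=X[:,:2]@v
        s0=np.percentile(s,.5); E=[]
        for a in np.arange(s0+8,s0+48,2.):
            tt=np.sort(t[(s>=a)&(s<a+2)]); tt=tt[(tt>np.percentile(t,1)+10)&(tt<np.percentile(t,99)-10)]
            if len(tt)<10: continue
            i=np.argmax(np.diff(tt)); E.append((a+1,tt[i],tt[i+1]))
        E=np.array(E); s1=np.polyfit(E[:,0],E[:,1],1);s2=np.polyfit(E[:,0],E[:,2],1); th+=np.arctan((s1[0]+s2[0])/2)
    mid=np.median((E[:,1]+E[:,2])/2); 
    print('yaw',th,'slopes',s1[0],s2[0],'jaw',np.median(E[:,1]),'fence',np.median(E[:,2]),'gapw',np.median(E[:,2]-E[:,1]),'mouth s',s0, np.percentile(s[t>mid],.5),np.percentile(s[t<mid],.5),'outer',np.percentile(t,[1,99]))
    print('mouth centre world',u*s0+v*mid,'fence-face',u*s0+v*np.median(E[:,2]))
E
python3 - <<'E'
from fit import *
print(manip.read_state()['eef_pos'])
x=shot('wrist'); g,o=gauge(*x); stop(*x)
E
```

```text
[474.69 -22.   404.76]
knob top n 537 z 56.05808349648896 mean [466.89 -32.17  55.93] rect ((466.3216857910156, -31.3985538482666), (23.64630889892578, 24.316143035888672), 49.147850036621094)
thin 154 z 12.128736594597228 yaw -0.6782539528809642 width 4.588482295270207 reach 63.63461188250033 off-centre 0.3272762661682691
thick 361 z 11.996426947915893 yaw 2.4937267544337893 width 12.840215890798351 reach 65.54859469134183 off-centre -0.971844198393967
mid 290 z 11.995839131071563 yaw 0.927440903676815 width 9.25269316689656 reach 64.24438099578022 off-centre -1.7311379210341897
blocks n 5681 z 26.088114680489127 ((639.319580078125, -26.68946075439453), (96.1946029663086, 124.46826934814453), 5.621644496917725)
yaw -0.4390248179698908 slopes -0.2244590364105322 -0.1444483449257334 jaw 133.75491775680462 fence 142.47678885152126 gapw 9.309246702896104 mouth s 568.7254482964061 567.6298275470988 579.2167746868631 outer [ 92.61 204.27]
mouth centre world [585.16 -10.76] fence-face [586.26  -6.54]
```

Run:
```python
from fit import *
im,d,c=shot('wrist')
xs=np.arange(705,565,-.25); ys=np.arange(50,-90,-.25)
XX,YY=np.meshgrid(xs,ys,indexing='ij')
uv=proj(c,np.c_[XX.ravel(),YY.ravel(),np.full(XX.size,26.)]).reshape(XX.shape+(2,)).astype(np.float32)
o=cv2.remap(im,uv[...,0],uv[...,1],cv2.INTER_LINEAR); cv2.imwrite('pics/ortho.png',o[:,:,::-1])
P=cloud(c,d); X=P[(d>0)&(abs(P[...,2]-26)<3)&(P[...,0]>570)&(P[...,0]<645)&(abs(P[...,1]+22)<75)][:,:2]
for th in (.05,.08,.11,.14,.17,.2,.23):
    u=np.array([np.cos(th),np.sin(th)]);v=np.array([-u[1],u[0]]);t=X@v;s=X@u
    h,e=np.histogram(t,np.arange(t.min(),t.max()+1,1.)); print(th,s.min(),e[0],h)
```

```text
0.05 587.3245762795258 -83.71445645288058 [31 51 54 57 52 63 47 53 45 36 50 38 45 44 37 45 40 46 46 57 48 59 57 55
 57 48 61 54 41 55 28  5  0  0  0  0  0  1 25 43 67 46 49 67 48 57 61 50
 57 56 51 53 50 32 42 33 33 30 33 34 35 38 34 48 48 58 54 50 35 17]
0.08 586.4655116603905 -101.62180012707641 [59 48 65 47 61 53 50 45 44 40 47 41 42 45 34 48 44 48 51 51 56 57 53 64
 48 55 56 51 52 44  6  0  0  0  0  0  0  0 52 55 50 55 54 63 50 58 54 57
 51 58 51 47 41 34 40 27 38 32 31 36 32 38 41 54 55 51 58 51 21]
0.11 584.1531929554468 -120.26761884308176 [42 52 57 56 55 55 54 42 45 44 41 41 44 43 40 44 45 46 50 58 51 55 56 58
 55 57 52 51 52 54 10  0  0  0  0  0  0  0 39 56 52 56 55 53 57 60 51 57
 55 54 55 40 39 38 35 34 35 35 32 35 33 38 41 51 56 53 61 50 29]
0.14 580.3461125125639 -139.26954230389316 [16 38 54 57 56 57 53 47 43 47 44 41 41 39 50 40 45 43 49 55 52 57 55 58
 52 58 53 52 55 53 35 10  0  0  0  0  0  0 19 41 56 52 52 60 52 54 57 58
 51 57 52 47 44 39 38 32 34 31 36 33 36 30 46 47 56 54 55 56 39 18  3]
0.17 576.0167597406071 -158.14613257704315 [10 22 40 50 57 57 56 51 45 47 44 42 42 43 41 45 43 41 47 48 59 53 59 56
 53 56 57 53 54 52 46 23 13  0  0  0  0  0 14 30 41 50 57 55 52 57 56 53
 56 54 53 50 46 39 40 32 35 34 35 32 34 37 35 50 49 58 56 48 47 30 15  5]
0.2 571.1690307648486 -176.8804020054175 [ 8 15 29 39 47 57 57 55 49 44 46 41 45 42 42 43 43 42 48 44 55 59 57 52
 56 55 58 55 52 55 45 34 22 13  1  0  0  1 12 24 35 39 51 54 53 56 54 53
 61 54 50 51 47 40 43 34 37 30 35 33 34 38 40 44 48 57 55 51 44 35 20 16
  6]
0.23 565.8072882141547 -195.45549101105593 [ 7 12 22 31 38 47 53 55 54 48 45 45 43 43 44 40 44 44 44 46 50 60 53 59
 52 57 54 58 53 54 44 40 31 20 12  3  0  4 10 20 28 35 40 53 50 58 54 54
 58 53 51 52 47 42 41 39 38 33 33 34 30 42 39 51 45 50 52 50 47 31 32 17
 16  4  2]
```

View pics/ortho.png

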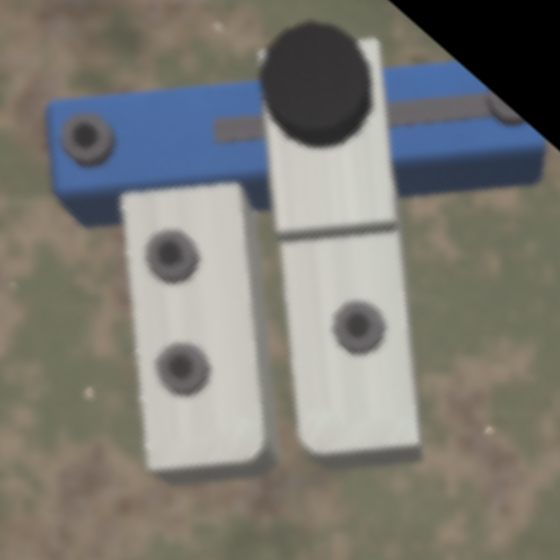

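The rectified view shows the fence's gap edge running from (243,185) to (265,430) and the jaw's from (277,240) to (297,425). That gives a stop yaw of about +0.095, a mouth centre near (590,-21) and a gap of about 8 mm. The gauge is at (466.5,-31) with yaw -0.65. I'll grasp it now.

```bash
python3 -m creep '{"slide":[[-0.8,-0.9,-4.6],[0,0,-4.6],[0,0,-4.6],[0,0,-4.7],[0,0,0],[0,0,0],[0,0,0],[0,0,0]],"turn":[0.07,0,0,0,0,0,0,0],"claw":[1,1,1,1,1,0.2,0.2,0.2]}' 25
python3 -m creep '{"slide":[[0,0,0],[0,0,0],[0,0,0.3],[0,0,0]],"turn":[0,0,0,0],"claw":[0.2,0.2,0.2,0.2]}'
python3 - <<'E'
from h import *
s=manip.read_state();print(s['eef_pos'],s['eef_rot'],s['finger_gap'],s['finger_force'])
E
```

```text
clock: 3.22
eef_pos: [467.1, -30.2, 220.8]
eef_rot: [-3.141, -0.002, -0.652]
wrist_force: [-0.4, -0.2, -0.7]
finger_gap: 67.6
finger_force: 0.0
clock: 3.72
eef_pos: [466.9, -30.2, 222.9]
eef_rot: [-3.141, -0.0, -0.652]
wrist_force: [-0.1, -0.9, -0.6]
finger_gap: 27.3
finger_force: 0.0
[466.94426785 -30.21124684 222.90357879] [-3.14139672e+00 -3.64965488e-04 -6.52175159e-01] 27.31312533547727 0.0
```

```bash
python3 -m creep '{"slide":[[0,0,-0.3],[0,0,0],[0,0,0],[0,0,0.3],[1.2,0,0],[1.2,0.1,0],[1.2,0.1,0],[1.2,0,0]],"turn":[0,0,0,0,0.18,0.18,0.18,0.1],"claw":[0.2,0.2,0.2,0.2,0.2,0.2,0.2,0.2]}' 25
python3 -m creep '{"slide":[[0,0,0],[0,0,0]],"turn":[0.107,0],"claw":[0.2,0.2]}'
python3 - <<'E'
from fit import *
s=manip.read_state();print(s['eef_pos'],s['eef_rot'],s['finger_gap'],s['finger_force'])
im,d,c=shot('wrist','e.png')
E
```

```text
clock: 4.72
eef_pos: [515.1, -28.1, 222.3]
eef_rot: [-3.141, 0.001, -0.008]
wrist_force: [-0.2, 0.6, -1.2]
finger_gap: 24.0
finger_force: 25.0
clock: 4.97
eef_pos: [514.8, -28.1, 222.2]
eef_rot: [-3.141, 0.001, 0.094]
wrist_force: [0.1, -0.7, -1.9]
finger_gap: 23.5
finger_force: 25.0
[514.75 -28.15 222.23] [-3.14  0.    0.09] 23.514117148952252 24.994227290153503
```

View pics/e.png

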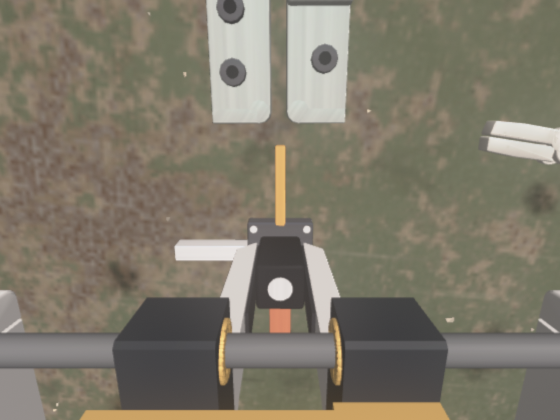

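The view shows the brass leaf at column 280, rows 147–222, and the gap between columns 270 and 288 with the mouth at row 122. It looks aligned. I'll put numbers on it before inserting.

```bash
cat > al.py <<'E'
from fit import *
def edges(c,d,th=0.095):
    P=cloud(c,d); X=P[(d>0)&(abs(P[...,2]-26)<4)&(P[...,0]>580)&(P[...,0]<640)&(abs(P[...,1]+22)<50)][:,:2]
    E=[]
    for a in np.arange(600,636,1.5):
        t=np.sort((X[:,1]-np.tan(th)*(X[:,0]-600))[(X[:,0]>=a)&(X[:,0]<a+1.5)]); t=t[(t>-45)&(t<5)]
        if len(t)<10: continue
        i=np.argmax(np.diff(t)); E.append((a+.75,t[i],t[i+1]))
    E=np.array(E); p=np.polyfit(E[:,0]-600,E[:,1],1);q=np.polyfit(E[:,0]-600,E[:,2],1)
    print('yaw jaw/fence',th+p[0],th+q[0],'at x=600 jaw',p[1],'fence',q[1],'gap',np.median(E[:,2]-E[:,1]))
    u=np.array([np.cos(th),np.sin(th)]);s=X@u; print('mouth s',np.percentile(s,[.2,1]))
    return (p[1]+q[1])/2
def leaf(c,d,im,lo,hi,x0,x1,ymax=30):  # leaf ahead, from x0 to x1
    P=cloud(c,d);hsv=cv2.cvtColor(im,cv2.COLOR_RGB2HSV)
    m=(d>0)&(P[...,2]>7)&(P[...,2]<19)&(P[...,0]>x0)&(P[...,0]<x1)&(abs(P[...,1]+26)<ymax)&cv2.inRange(hsv,lo,hi).astype(bool)
    q=P[m]; cen,u=line(q[:,:2]); u=u*np.sign(u[0]); w=(q[:,:2]-cen)@np.array([-u[1],u[0]])
    print('leaf n',len(q),'z',np.median(q[:,2]),'yaw',np.arctan2(u[1],u[0]),'y at 600',cen[1]+(600-cen[0])*u[1]/u[0],'mid-of-edges off',np.percentile(w,[2,98]),'tip x',q[:,0].max())
E
python3 - <<'E'
from al import *
im,d,c=shot('wrist')
print('mid',edges(c,d)); leaf(c,d,im,(14,100,60),(32,255,255),540,595)
E
```

```text
yaw jaw/fence 0.07928230201540795 0.08282604984644565 at x=600 jaw -24.594028102942655 fence -16.071084316244775 gap 8.5965868838778
mouth s [586.05 586.55]
mid -20.332556209593715
leaf n 658 z 13.125940424063145 yaw 0.09179467 y at 600 -20.932713 mid-of-edges off [-2.43  2.86] tip x 578.1678578407996
```

```bash
python3 -m creep '{"slide":[[0.6,0.09,0],[0.5,0.05,0],[0.5,0.04,0],[0.5,0.04,0],[0.5,0.04,0],[0,0,0]],"turn":[0,0,0,0,0,0],"claw":[0.2,0.2,0.2,0.2,0.2,0.2]}'
```

```text
clock: 5.82
eef_pos: [541.1, -25.6, 222.6]
eef_rot: [3.142, -0.0, 0.095]
wrist_force: [0.1, -0.2, -2.1]
finger_gap: 24.0
finger_force: 25.0
```

```bash
python3 -m creep '{"slide":[[0.5,0.04,0],[0.5,0.04,0],[0.5,0.04,0],[0.5,0.04,0],[0.5,0.04,0],[0.2,0.02,0],[0.1,0.01,0],[0,0,0]],"turn":[0,0,0,0,0,0,0,0],"claw":[0.2,0.2,0.2,0.2,0.2,0.2,0.2,0.2]}'
```

```text
clock: 6.82
eef_pos: [568.9, -23.3, 222.6]
eef_rot: [-3.142, 0.0, 0.095]
wrist_force: [-0.6, 0.9, -3.0]
finger_gap: 23.8
finger_force: 25.0
```

```bash
python3 -m creep '{"slide":[[0.1,0.01,0],[0.1,0.01,0],[0,0,0]],"turn":[0,0,0],"claw":[0.2,0.2,0.2]}'; python3 -m creep '{"slide":[[0.1,0.01,0],[0.1,0.01,0],[0,0,0]],"turn":[0,0,0],"claw":[0.2,0.2,0.2]}'
```

```text
clock: 7.2
eef_pos: [570.9, -23.1, 222.7]
eef_rot: [-3.142, -0.0, 0.095]
wrist_force: [0.4, 1.2, -1.8]
finger_gap: 24.0
finger_force: 25.0
clock: 7.58
eef_pos: [572.6, -23.0, 222.4]
eef_rot: [-3.141, 0.002, 0.095]
wrist_force: [-5.7, -0.3, 0.4]
finger_gap: 23.8
finger_force: 25.0
```

Home: it touched with about 6 N at x ≈ 572. Now I'll draw it back, set it down and let go.

```bash
python3 -m creep '{"slide":[[-1,-0.09,0],[-1.4,-0.13,0],[-1.4,-0.13,0],[-1.4,-0.13,0],[-1.4,-0.13,0],[-1.4,-0.13,0],[0,0,-0.15],[0,0,-0.1]],"turn":[0,0,0,0,0,0,0,0],"claw":[0.2,0.2,0.2,0.2,0.2,0.2,0.2,0.2]}'; python3 -m creep '{"slide":[[0,0,0],[0,0,0],[0,0,0],[0,0,0],[0,0,0]],"turn":[0,0,0,0,0],"claw":[0.6,0.6,0.6,0.6,0.6]}'; python3 -m creep '{"slide":[[0,0,0],[0,0,0],[0,0,0],[0,0,0],[0,0,0],[0,0,0],[0,0,0],[0,0,0]],"turn":[0.18,0.18,0.18,0.18,0.18,0.18,0.18,0.18],"claw":[0.6,0.6,0.6,0.6,0.6,0.6,0.6,0.6]}'
```

```text
clock: 8.57
eef_pos: [493.1, -30.3, 220.9]
eef_rot: [3.141, -0.0, 0.095]
wrist_force: [-12.8, 0.5, 24.2]
finger_gap: 23.6
finger_force: 25.0
clock: 9.2
eef_pos: [492.9, -30.3, 220.1]
eef_rot: [-3.142, -0.0, 0.095]
wrist_force: [0.1, -0.6, 0.6]
finger_gap: 56.6
finger_force: 0.0
clock: 10.2
eef_pos: [492.9, -30.3, 220.1]
eef_rot: [3.142, 0.0, 1.541]
wrist_force: [0.7, -0.2, -0.6]
finger_gap: 56.2
finger_force: 0.0
```

```bash
python3 -m creep '{"slide":[[0,0,0],[0,0,0],[0,0,0],[0,0,0],[0,0,0],[0,0,0],[0,0,0.15],[0,0,0.1]],"turn":[0.125,0,0,0,0,0,0,0],"claw":[0.6,0.2,0.2,0.2,0.2,0.2,0.2,0.2]}' 25; python3 -m creep '{"slide":[[0,0,0],[0,0,0],[0,0,0],[0,0,0],[0,0,0],[0,0,0],[0,0,0],[0,0,0]],"turn":[-0.175,-0.175,-0.175,-0.175,-0.175,-0.175,-0.175,-0.175],"claw":[0.2,0.2,0.2,0.2,0.2,0.2,0.2,0.2]}'; python3 -m creep '{"slide":[[1.1,0.1,0],[1.1,0.1,0],[0,0,0]],"turn":[-0.171,0,0],"claw":[0.2,0.2,0.2]}'
python3 - <<'E'
from al import *
im,d,c=shot('wrist','f.png')
print('mid',edges(c,d)); leaf(c,d,im,(0,0,140),(180,60,255),545,582,20)
E
```

```text
clock: 11.2
eef_pos: [492.8, -30.3, 222.6]
eef_rot: [-3.141, -0.0, 1.66]
wrist_force: [-0.1, 0.0, -2.1]
finger_gap: 24.0
finger_force: 25.0
clock: 12.2
eef_pos: [492.9, -30.3, 222.6]
eef_rot: [-3.142, 0.0, 0.254]
wrist_force: [-0.8, 0.3, -2.2]
finger_gap: 24.0
finger_force: 25.0
clock: 12.58
eef_pos: [515.3, -28.2, 222.6]
eef_rot: [3.142, -0.0, 0.093]
wrist_force: [-0.1, -0.9, -1.1]
finger_gap: 24.3
finger_force: 25.0
yaw jaw/fence 0.0976995400767733 0.10265407914143662 at x=600 jaw -24.20411346340285 fence -15.602461948131637 gap 8.668708543997106
mouth s [585.84 586.34]
mid -19.903287705767244
leaf n 1052 z 14.357400038400684 yaw 0.09348572 y at 600 -20.54866 mid-of-edges off [-4.63  4.66] tip x 580.1744605075429
```

View pics/f.png

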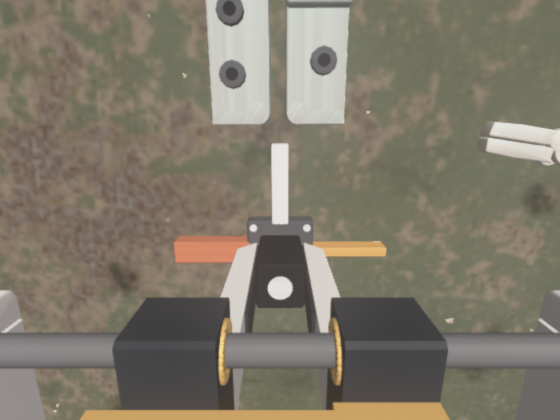

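The aluminium leaf (column 280, tip row 145) is centred on the gap. I'll push in gently.

```bash
python3 -m creep '{"slide":[[0.6,0.11,0],[0.5,0.05,0],[0.1,0.01,0],[0,0,0]],"turn":[0,0,0,0],"claw":[0.2,0.2,0.2,0.2]}'; python3 -m creep '{"slide":[[0.1,0.01,0],[0.1,0.01,0],[0,0,0]],"turn":[0,0,0],"claw":[0.2,0.2,0.2]}'
```

```text
clock: 13.12
eef_pos: [526.9, -26.6, 222.6]
eef_rot: [-3.142, 0.0, 0.089]
wrist_force: [-0.5, -1.0, -1.9]
finger_gap: 23.9
finger_force: 25.0
clock: 13.5
eef_pos: [528.9, -26.4, 222.6]
eef_rot: [-3.141, 0.0, 0.089]
wrist_force: [-0.2, 0.3, -1.4]
finger_gap: 23.4
finger_force: 25.0
```

```bash
python3 -m creep '{"slide":[[0.1,0.01,0],[0.1,0.01,0],[0,0,0]],"turn":[0,0,0],"claw":[0.2,0.2,0.2]}'
```

```text
clock: 13.88
eef_pos: [530.6, -26.1, 222.3]
eef_rot: [-3.141, 0.002, 0.089]
wrist_force: [-5.4, 1.8, -0.7]
finger_gap: 23.7
finger_force: 25.0
```

```bash
python3 -m creep '{"slide":[[0.1,0.01,0],[0,0,0]],"turn":[0,0],"claw":[0.2,0.2]}'
```

```text
clock: 14.12
eef_pos: [531.2, -26.0, 222.1]
eef_rot: [-3.141, 0.004, 0.089]
wrist_force: [-9.3, 1.3, 0.0]
finger_gap: 24.0
finger_force: 25.0
```

The middle leaf binds about 4 mm in, at 9 N. I'll draw back, set down, release, and retake it a quarter turn round.

```bash
python3 -m creep '{"slide":[[-0.7,-0.07,0],[-1.1,-0.1,0],[-1.1,-0.1,0],[-1.1,-0.1,0],[0,0,-0.1],[0,0,-0.15],[0,0,0],[0,0,0]],"turn":[0,0,0,0,0,0,0,0],"claw":[0.2,0.2,0.2,0.2,0.2,0.2,0.6,0.6]}'; python3 -m creep '{"slide":[[0,0,0],[0,0,0],[0,0,0],[0,0,0],[0,0,0],[0,0,0]],"turn":[0,0,0,0,0.18,0.18],"claw":[0.6,0.6,0.6,0.6,0.6,0.6]}'; python3 -m creep '{"slide":[[0,0,0],[0,0,0],[0,0,0],[0,0,0],[0,0,0],[0,0,0],[0,0,0],[0,0,0]],"turn":[0.18,0.18,0.18,0.18,0.18,0.18,0.131,0],"claw":[0.6,0.6,0.6,0.6,0.6,0.6,0.6,0.2]}'
```

```text
clock: 15.12
eef_pos: [492.1, -29.8, 220.2]
eef_rot: [3.142, -0.0, 0.089]
wrist_force: [-1.5, 0.6, 0.5]
finger_gap: 40.5
finger_force: 0.0
clock: 15.88
eef_pos: [491.9, -29.8, 220.2]
eef_rot: [3.142, -0.0, 0.455]
wrist_force: [0.0, 0.1, 0.5]
finger_gap: 56.3
finger_force: 0.0
clock: 16.88
eef_pos: [491.9, -29.8, 220.2]
eef_rot: [-3.142, -0.0, 1.659]
wrist_force: [0.3, -0.7, 0.6]
finger_gap: 49.2
finger_force: 0.0
```

```bash
python3 -m creep '{"slide":[[0,0,0],[0,0,0],[0,0,0],[0,0,0],[0,0,0],[0,0,0.15],[0,0,0.1],[0,0,0]],"turn":[0,0,0,0,0,0,0,0.175],"claw":[0.2,0.2,0.2,0.2,0.2,0.2,0.2,0.2]}' 25; python3 -m creep '{"slide":[[0,0,0],[0,0,0],[0,0,0],[0,0,0],[0,0,0],[0,0,0],[0,0,0],[0,0,0]],"turn":[0.175,0.175,0.175,0.175,0.175,0.175,0.175,0.171],"claw":[0.2,0.2,0.2,0.2,0.2,0.2,0.2,0.2]}'; python3 -m creep '{"slide":[[1.1,0.1,0],[1.1,0.1,0],[0,0,0]],"turn":[0,0,0],"claw":[0.2,0.2,0.2]}'
python3 - <<'E'
from al import *
im,d,c=shot('wrist','g.png')
try:
    leaf(c,d,im,(14,100,60),(32,255,255),540,600)
    print('mid',edges(c,d))
except Exception as e: print(e)
E
```

```text
clock: 17.88
eef_pos: [491.9, -29.8, 222.7]
eef_rot: [-3.142, 0.0, 1.838]
wrist_force: [-0.1, -0.3, -1.1]
finger_gap: 23.9
finger_force: 25.0
clock: 18.88
eef_pos: [491.8, -29.8, 222.6]
eef_rot: [3.142, -0.0, -3.047]
wrist_force: [0.1, -0.6, -1.3]
finger_gap: 23.8
finger_force: 25.0
clock: 19.25
eef_pos: [514.6, -27.7, 222.6]
eef_rot: [-3.142, 0.0, -3.054]
wrist_force: [-0.9, 0.1, -1.6]
finger_gap: 23.9
finger_force: 25.0
leaf n 224 z 14.43771204067778 yaw 0.087142535 y at 600 -20.759838 mid-of-edges off [-2.62  2.63] tip x 570.57222276785
yaw jaw/fence 0.1238747682210356 0.17054603823426978 at x=600 jaw -24.976904800718923 fence -16.07869977123677 gap 9.170627849276137
mouth s [584.84 585.19]
mid -20.52780228597785
```

View pics/g.png

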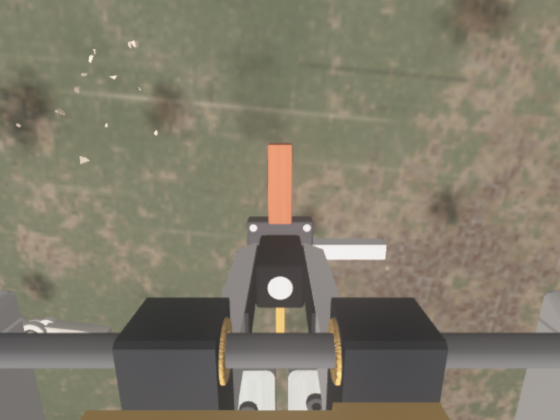

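Brass (column 280, rows 308–330) points straight between the blocks, which start at row 372, and the offset is 0.2 mm. I'll insert it.

```bash
python3 -m creep '{"slide":[[0.6,0.06,0],[0.5,0.05,0],[0.5,0.05,0],[0.5,0.05,0],[0.5,0.04,0],[0,0,0]],"turn":[0,0,0,0,0,0],"claw":[0.2,0.2,0.2,0.2,0.2,0.2]}'
```

```text
clock: 20.05
eef_pos: [540.1, -25.3, 222.6]
eef_rot: [-3.142, 0.0, -3.052]
wrist_force: [-0.2, 0.2, -2.0]
finger_gap: 24.2
finger_force: 25.0
```

```bash
python3 -m creep '{"slide":[[0.5,0.04,0],[0.5,0.04,0],[0.5,0.04,0],[0.5,0.04,0],[0.5,0.04,0],[0.3,0.03,0],[0.1,0.01,0],[0,0,0]],"turn":[0,0,0,0,0,0,0,0],"claw":[0.2,0.2,0.2,0.2,0.2,0.2,0.2,0.2]}'; python3 -m creep '{"slide":[[0.1,0.01,0],[0.1,0.01,0],[0,0,0]],"turn":[0,0,0],"claw":[0.2,0.2,0.2]}'
```

```text
clock: 21.05
eef_pos: [568.8, -22.9, 222.6]
eef_rot: [3.142, -0.0, -3.052]
wrist_force: [0.3, -0.0, -1.3]
finger_gap: 23.9
finger_force: 25.0
clock: 21.42
eef_pos: [570.8, -22.7, 222.6]
eef_rot: [3.142, -0.001, -3.052]
wrist_force: [-2.6, -0.9, -1.3]
finger_gap: 23.8
finger_force: 25.0
```

Home. Set down, release and lift away.

```bash
python3 -m creep '{"slide":[[0.05,0,0],[0,0,-0.1],[0,0,-0.12],[0,0,0],[0,0,0],[0,0,0],[0,0,0],[0,0,0]],"turn":[0,0,0,0,0,0,0,0],"claw":[0.2,0.2,0.2,0.6,0.6,0.6,0.6,0.6]}'; python3 -m creep '{"slide":[[0,0,2],[0,0,4],[0,0,5],[0,0,5],[-2,0,0],[0,0,0]],"turn":[0,0,0,0,0,0],"claw":[0.6,0.6,0.6,0.6,0.6,0.6]}'
python3 - <<'E'
from fit import *
print(manip.read_state()['eef_pos'])
im,d,c=shot('wrist'); cv2.imwrite('pics/h.png',im[:,:,::-1])
try: gauge(im,d,c,(571,-23))
except Exception as e: print(e)
im,d,c=shot('top')
cv2.imwrite('pics/i.png',np.hstack([cv2.resize(im[140:270,230:400],None,fx=2.5,fy=2.5)])[:,:,::-1])
E
```

```text
clock: 22.42
eef_pos: [571.4, -22.7, 220.5]
eef_rot: [-3.142, 0.0, -3.052]
wrist_force: [-0.0, -0.3, -0.6]
finger_gap: 56.4
finger_force: 0.0
clock: 23.18
eef_pos: [550.8, -22.7, 380.8]
eef_rot: [-3.141, 0.0, -3.052]
wrist_force: [-0.2, -0.6, 0.0]
finger_gap: 56.2
finger_force: 0.0
[550.85 -22.68 380.85]
knob top n 597 z 55.98591901622268 mean [569.07 -23.7   55.85] rect ((569.8480834960938, -23.310882568359375), (23.91861915588379, 23.309547424316406), 4.556316375732422)
thin few
thick 480 z 11.973351587089695 yaw -3.0543355810967734 width 12.770570458785636 reach 64.72890745819402 off-centre 0.12725152062137113
mid 315 z 11.992231801856292 yaw 1.744918021867534 width 24.2612695794788 reach 64.70815469994555 off-centre -3.989856470785213
```

View pics/h.png

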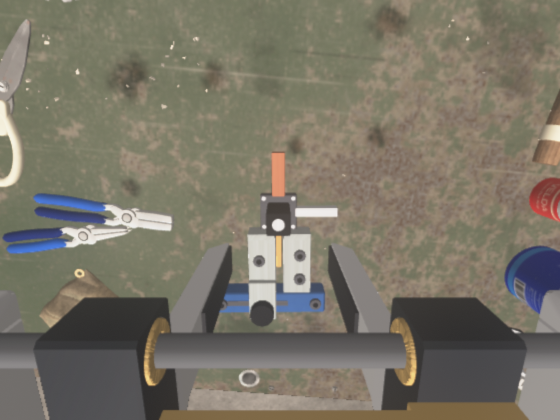

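The picture shows the gauge body at (279,214) against the blocks, which start at row 235. The brass leaf is in the gap down to row 267. The gauge is flat, with the knob top at 56.0 mm, and released. I'm handing it in.

```bash
python3 -c "
from cell import manip
print(manip.sign_off())"
```

```text
the job is handed in; nothing more can be done
None
```

The 6 mm thin leaf goes fully home and the 10 mm middle leaf binds about 4 mm into the mouth, so the gap is between 6 and 10 mm (about 8.6 mm by camera); the gauge was left flat and released with the thin leaf home, and the job was handed in with no verdict returned.

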